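Set the bay tags of the sample dock

TASK

Each of the four bays of the sample dock has a hinged tag in front of it. Push tags over with the fingertips so that the tags of the two bays holding an amber bottle lie towards their bays, ring face up, and the tags of the two bays holding only a low grey blank lie towards the robot, bar face up. Leave the bottles, the blanks and everything else on the bench where they stand, and pick nothing up.

Things in the scene. Friction and masses are not known exactly. Their poses are not given: they have to be found in the camera images.
- dock: Fixed sample dock: grey deck plate 215 x 340 mm, 12 mm thick. Origin on the bench under the middle of the row of tags; x points away from the robot, y along the row. Four tags at 80 mm pitch (y = -120, -40, 40, 120 mm, x = 0); behind each, at x = 90 to 155 mm, its bay, 65 x 76 mm, with aluminium walls 16 mm high above the deck.
- hinge_a (a point): Middle of the hinge of tag a, 50 mm above the bench; y along the hinge, x (level) towards its own bay. The tag is a white plastic flap 60 mm long from the hinge, 44 mm wide, 3 mm thick, 35 g, between two steel cheeks 26 mm long that rise 8 mm above the hinge. Which letter stands where in the row differs from start to start.
- tag_a (a joint): Angle of tag a: 0 = leaning to the robot's side, 50 deg above level (free edge 39 mm from the hinge on the robot's side, 46 mm above it), BAR face (raised black bar) up; 0.70 = upright; 1.40 = leaning the same way to the bay's side, RING face (raised black ring) up. Swings freely, softly damped, rests on a stop at either end; let go, it falls to the nearer stop in about half a second.
- bay_a (a point): Centre of the floor of the bay that belongs to tag a, 122 mm beyond its hinge, 12 mm above the bench.
- hinge_b (a point): Middle of the hinge of tag b, 50 mm above the bench; y along the hinge, x (level) towards its own bay. The tag is a white plastic flap 60 mm long from the hinge, 44 mm wide, 3 mm thick, 35 g, between two steel cheeks 26 mm long that rise 8 mm above the hinge. Which letter stands where in the row differs from start to start.
- tag_b (a joint): Angle of tag b: 0 = leaning to the robot's side, 50 deg above level (free edge 39 mm from the hinge on the robot's side, 46 mm above it), BAR face (raised black bar) up; 0.70 = upright; 1.40 = leaning the same way to the bay's side, RING face (raised black ring) up. Swings freely, softly damped, rests on a stop at either end; let go, it falls to the nearer stop in about half a second.
- bay_b (a point): Centre of the floor of the bay that belongs to tag b, 122 mm beyond its hinge, 12 mm above the bench.
- hinge_c (a point): Middle of the hinge of tag c, 50 mm above the bench; y along the hinge, x (level) towards its own bay. The tag is a white plastic flap 60 mm long from the hinge, 44 mm wide, 3 mm thick, 35 g, between two steel cheeks 26 mm long that rise 8 mm above the hinge. Which letter stands where in the row differs from start to start.
- tag_c (a joint): Angle of tag c: 0 = leaning to the robot's side, 50 deg above level (free edge 39 mm from the hinge on the robot's side, 46 mm above it), BAR face (raised black bar) up; 0.70 = upright; 1.40 = leaning the same way to the bay's side, RING face (raised black ring) up. Swings freely, softly damped, rests on a stop at either end; let go, it falls to the nearer stop in about half a second.
- bay_c (a point): Centre of the floor of the bay that belongs to tag c, 122 mm beyond its hinge, 12 mm above the bench.
- hinge_d (a point): Middle of the hinge of tag d, 50 mm above the bench; y along the hinge, x (level) towards its own bay. The tag is a white plastic flap 60 mm long from the hinge, 44 mm wide, 3 mm thick, 35 g, between two steel cheeks 26 mm long that rise 8 mm above the hinge. Which letter stands where in the row differs from start to start.
- tag_d (a joint): Angle of tag d: 0 = leaning to the robot's side, 50 deg above level (free edge 39 mm from the hinge on the robot's side, 46 mm above it), BAR face (raised black bar) up; 0.70 = upright; 1.40 = leaning the same way to the bay's side, RING face (raised black ring) up. Swings freely, softly damped, rests on a stop at either end; let go, it falls to the nearer stop in about half a second.
- bay_d (a point): Centre of the floor of the bay that belongs to tag d, 122 mm beyond its hinge, 12 mm above the bench.
- bottle_1_mid (a point): Centre of a capped amber glass bottle, 42 mm diameter, 78 mm tall, standing loose in one of the bays within about 8 mm of its centre (that bay is full).
- bottle_2_mid (a point): Centre of a capped amber glass bottle, 42 mm diameter, 78 mm tall, standing loose in one of the bays within about 8 mm of its centre (that bay is full).
- blank_1_mid (a point): Centre of a low grey plastic blank, a disc 42 mm diameter with a small knob, 22 mm tall in all, lying loose in one of the bays (that bay is empty).
- blank_2_mid (a point): Centre of a low grey plastic blank, a disc 42 mm diameter with a small knob, 22 mm tall in all, lying loose in one of the bays (that bay is empty).
- cap_mid (a point): Bystander: screw cap, 22 mm diameter, 12 mm tall, on the deck between tags and bays; point at its centre.
- vial_mid (a point): Bystander: small open glass vial, 26 mm diameter, 45 mm tall, on the bench on the robot's side of the tags; point at its centre.
- stopper_mid (a point): Bystander: black rubber stopper, 32 mm diameter, 28 mm tall, on the robot's side of the tags; point at its centre.
- jar_mid (a point): Bystander: clear glass bottle with white cap, 60 mm diameter, 85 mm tall, beside the dock; point at its centre.
- beaker_mid (a point): Bystander: glass beaker, 64 mm diameter, 80 mm tall, beside the dock; point at its centre.
- reagent_mid (a point): Bystander: amber bottle, 68 mm diameter, 100 mm tall, beside the dock (not in a bay); point at its centre.
- spatula: Bystander: flat steel spatula with a black handle, 160 mm long, lying beside the dock; origin at the middle of its underside.
Things that resemble listed ones, but are neither listed nor needed, are in the scene too. Leave any yellow look-alike of the part that bears bottle_2_mid alone.

How it is judged:
By the outcome, as a careful person would: the job done as asked, in the order asked, and still so for the second after the job is handed in, with the robot touching nothing.
It also fails if it takes over 45 s, if anything falls off the work surface, if the arm or the gripper's body presses on something with over 40 N, if the wrist force passes 120 N, or if a joint passes its speed limit or range.

ROBOT

A 6-joint arm with a two-finger parallel gripper is mounted at the origin on the work surface. World frame = base frame: x ahead of the robot, y to its left, z up, the work surface at z = 0. Lengths are in m, angles in degrees, forces in N, time in s.
With the tool pointing down it reaches from about 0.3 to 0.775 m from the base axis. Payload 14.6 kg.
Tool frame: the origin (TCP) lies at the very end of the fingers, on their centre line; the grasp point (between the pads) lies 19 mm behind it; z points along the fingers, y is the line along which they close (so a half turn about z gives the same grasp; the last joint's range is limited). The gripper opens to 85 mm and grips with 20 to 120 N. Pads are 22 mm wide; open, the fingers measure 114 mm over their backs; the gripper's body (76 mm by 85 mm) begins 54 mm behind the grasp point. The pads swing forward as they close: fully open they stand 13 mm farther back than shut.
Start: joints at [69.408, 17.183, 87.147, -0, 75.671, -3.816], TCP at [0.159, 0.527, 0.231] pointing down, gripper open.
Joint ranges: [-173.82, 173.82], [-45.26, 126.66], [13.44, 144.39], [-59.66, 239.66], [0, 175.72], [-146.38, 146.38]. Speed limits (degrees/s): [127.2, 127.2, 147.25, 180, 180, 180].

INTERFACE

Orientations are given as a 3x3 rotation matrix whose columns are the frame's x, y, z axes.
In Python, from bench import env gives the robot as it stands. The module is installed in compiled form; this text tells all that it offers.
- The arm moves only by the tool servo_tool, never from a script. Its argument "steps" is a list of rows, each a list of 3 entries, a list of its own where there are three numbers: the shift along the tool's x, y, z in m, then the turn, a rotation vector about the tool's x, y, z in degrees, then the closure, from -1 (fully open) to 1 (shut). A call has 1 to 5 rows; each row is the pose to reach, as a shift and turn from the pose commanded when the call began, along the tool's axes at that moment; what a row does not reach only later rows make up. A row lasts 1/12 s, in which the tool goes at most 41.7 mm and 7.16 degrees, less where a joint would pass 70% of its speed; a pose out of reach is approached as far as the arm can. A call with a gripper value outside its range is refused whole. The fingers move at their own pace and stop on an object; the grip force is fixed at half the most. Time passes only in rows, so rows that repeat a pose let the fingers close. It gives the time, the measured TCP pose, the force, the opening and the grip force at its end, in the units of the state.
- env.get_state(): the state, without advancing time (a new reading comes with each control period).
- env.camera(name): name is "scene" or "top"; returns (picture, depth): 420x560x3 uint8, blue, green, red; 420x560 float32, m along the optical axis (not along the pixel's ray), 0 where there is no reading.
- env.camera_info(name): a dict with "vertical_fov" (degrees; the focal length in pixels is half the picture's height over the tangent of half this angle, whatever the lens; pixels are square), "cx", "cy" (the principal point, pixels), "camera_from_world" (4x4, takes a point from world to camera coordinates). Camera axes: x right, y down, z forward; pixel columns grow to the right and rows downward; lengths in m; the calibration is good to about 2 mm. A picture is of the moment at which its call begins. camera_info takes no time and is no camera call.
- env.sign_off(): hands the job in; it is judged then, once.
The state is a dict: "t": time; "joint_positions": joint angles; "joint_velocities": joint speeds; "joint_efforts": joint torques, N m; "ee_pos": TCP position; "orientation": TCP orientation; "wrist_force": force on the tool from outside, world axes, zero at the start; "moment": the same for the moment, N m; "opening": finger opening in m; "grip_force": force on a finger pad.
Only numpy, scipy, OpenCV 4.12 (cv2) and the standard library are available. Lean on these libraries where they do the work, as an engineer would, in place of code of your own. Each camera call takes 0.05 s, during which the arm holds its last target. There are 200 camera calls.

## Working session

There is one attempt and no reset: what is moved stays moved. The work goes in short steps, Python scripts to look and compute and a tool call to move; the robot and the scene stay as the last step left them, time stands still between calls to the robot, and variables do not carry over. Pictures are saved under pics/ and viewed, at most 10 in all, crops included, and the job is handed in when it is done.

Besides the shell and the picture viewer there is one more tool, called after ">>>" as name(argument=value, ...) on one line, values as JSON. servo_tool: Moves the arm, as the interface text tells. Its arguments: {"type":"object","properties":{"steps":{"type":"array","items":{"type":"array"}}},"required":["steps"]}

```bash
mkdir -p pics; cat > h.py <<'E'
from bench import env
import numpy as np, cv2
def snap(n,f):
    p,d=env.camera(n); cv2.imwrite(f'pics/{f}.png',p); np.save(f'pics/{f}.npy',d); return p,d
def pts(n,d):
    i=env.camera_info(n); f=210/np.tan(np.radians(i['vertical_fov']/2))
    v,u=np.mgrid[:420,:560]
    P=np.stack([(u-i['cx'])/f*d,(v-i['cy'])/f*d,d,np.ones_like(d)],-1)
    return (P@np.linalg.inv(i['camera_from_world']).T)[...,:3]
E
python3 - <<'E'
from h import *
for n in('top','scene'):
    snap(n,n+'0'); i=env.camera_info(n); print(i['vertical_fov'],i['cx'],i['cy'],np.linalg.inv(i['camera_from_world']).round(3).tolist())
s=env.get_state(); print(s['t'],s['ee_pos'],s['orientation'])
E
```

```text
53.92908080394712 278.0833925001965 208.48592316309743 [[-0.011, -0.989, 0.149, 0.449], [-1.0, 0.014, 0.015, -0.002], [-0.017, -0.149, -0.989, 0.948], [0.0, 0.0, 0.0, 1.0]]
48.36421951939245 276.7350841156495 217.7594551358653 [[0.42, 0.643, -0.64, 1.117], [0.907, -0.294, 0.301, -0.229], [0.005, -0.708, -0.707, 0.664], [0.0, 0.0, 0.0, 1.0]]
0.1 [0.15869014 0.52637048 0.23076275] [[-9.57430353e-01  2.88664147e-01 -3.60863592e-04]
 [ 2.88664369e-01  9.57429800e-01 -1.02938101e-03]
 [ 4.83561665e-05 -1.08972908e-03 -9.99999405e-01]]
```

View pics/top0.png

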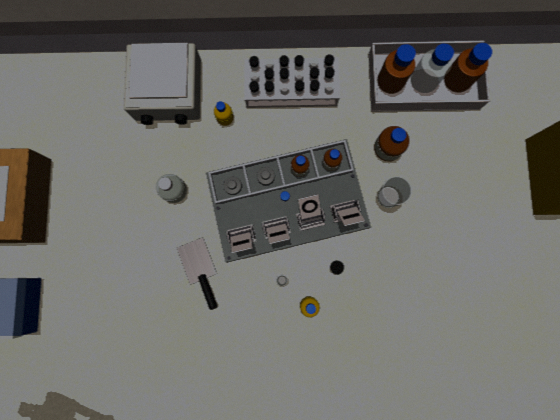

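View pics/scene0.png

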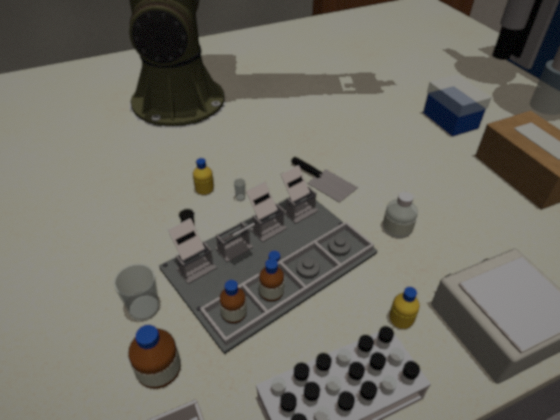

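The top view shows, left to right: blank (232,185), blank (265,176), bottle (300,165), bottle (333,157). The tags read bar (241,240), bar (276,232), ring (310,207) and bar (350,215). Only the rightmost tag looks wrong. Things that could be mistaken for bay bottles are the yellow bottles (223,112) and (310,305), the reagent bottle (393,142), and the rack bottles (397,70) and (468,70). None of them stands in a bay. I'll check with a close crop and measure.

```bash
python3 - <<'E'
from h import *
p=cv2.imread('pics/top0.png'); d=np.load('pics/top0.npy')
c=cv2.resize(p[135:270,200:380],None,fx=4.4,fy=4.4,interpolation=cv2.INTER_CUBIC)
cv2.imwrite('pics/crop.png',cv2.convertScaleAbs(c,alpha=1.8))
i=env.camera_info('top'); f=210/np.tan(np.radians(i['vertical_fov']/2)); M=np.linalg.inv(i['camera_from_world'])
def ray(u,v,z):
    r=M[:3,:3]@[(u-i['cx'])/f,(v-i['cy'])/f,1]; return (M[:3,3]+r*(z-M[2,3])/r[2]).round(4)
# deck outline: corners by eye at deck height
C=[ray(*q,.012) for q in((208,172),(350,141),(369,228),(227,261))]; print(C)
W=pts('top',d)
# white tag pixels
g=p.min(2); m=(g>110).astype(np.uint8)
for n,(u,v) in dict(t1=(241,240),t2=(276,232),t3=(310,207),t4=(350,215),stop=(337,268),vial=(282,281),yel=(310,307),cap=(285,197)).items():
    b=W[v-12:v+13,u-14:u+15].reshape(-1,3); k=b[b[:,2]>.06]; t=b[b[:,2]>.085]
    print(n,W[v,u].round(3),len(k),k.mean(0).round(4) if len(k) else'',b[:,2].max().round(3),t.mean(0).round(4) if len(t) else '')
E
```

```text
[array([0.679 , 0.1755, 0.012 ]), array([ 0.7484, -0.1574,  0.012 ]), array([ 0.5431, -0.1928,  0.012 ]), array([0.4725, 0.1296, 0.012 ])]
t1 [0.515 0.092 0.066] 295 [0.5068 0.0897 0.0857] 0.948 [0.4961 0.0861 0.1078]
t2 [0.531 0.017 0.073] 285 [0.5244 0.0125 0.0802] 0.098 [0.5148 0.0106 0.0914]
t3 [ 0.583 -0.056  0.078] 351 [ 0.5858 -0.0539  0.0922] 0.948 [ 0.5916 -0.0499  0.1243]
t4 [ 0.565 -0.141  0.075] 282 [ 0.5591 -0.1422  0.0864] 0.948 [ 0.5482 -0.1426  0.1077]
stop [ 0.454 -0.116  0.026] 6 [ 0.4492 -0.0016  0.9483] 0.948 [ 0.4492 -0.0016  0.9483]
vial [0.426 0.006 0.001] 5 [ 0.4492 -0.0016  0.9483] 0.948 [ 0.4492 -0.0016  0.9483]
yel [ 0.375 -0.051  0.077] 86 [ 0.374  -0.0517  0.0969] 0.948 [ 0.4492 -0.0016  0.9483]
cap [ 0.615 -0.003  0.023] 8 [ 0.5757 -0.0283  0.1978] 0.948 [ 0.5757 -0.0283  0.1978]
```

View pics/crop.png

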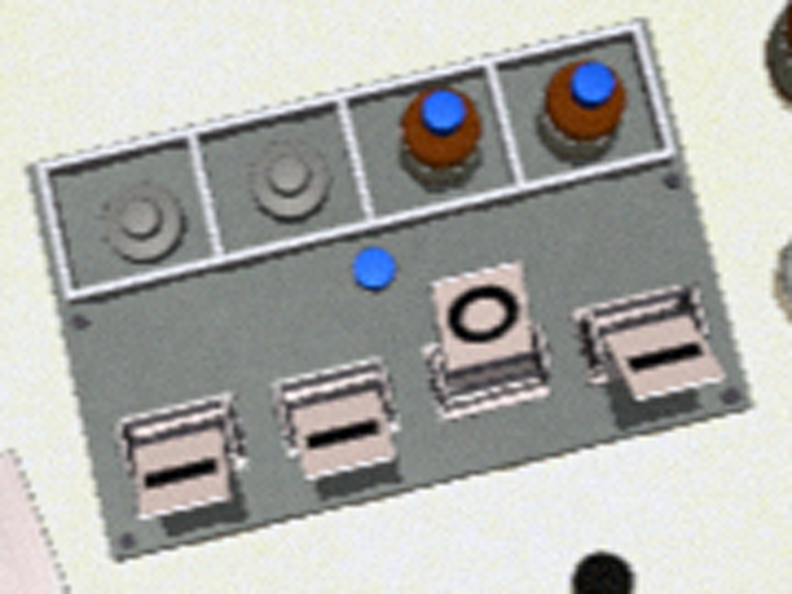

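The crop confirms it: the two left bays hold blanks with bar tags (180,472) and (342,432), which is right. The third bay holds an amber bottle with a ring tag (482,312), also right. The fourth bay holds an amber bottle at (590,105), but its tag (665,357) shows the bar. Only that tag needs pushing; its hinge is at about (0.587, -0.137) and the dock yaw is about 12.6°.

>>> servo_tool(steps=[[[-0.537,-0.547,0],[0,0,60.6],1],[[-0.537,-0.547,0],[0,0,60.6],1],[[-0.537,-0.547,0],[0,0,60.6],1],[[-0.537,-0.547,0],[0,0,60.6],1],[[-0.537,-0.547,0],[0,0,60.6],1]])

```text
t: 0.52
ee_pos: [0.2558, 0.3403, 0.231]
orientation: [[-0.603, 0.798, -0.0], [0.798, 0.603, -0.0], [-0.0, -0.0, -1.0]]
wrist_force: [0.0, 0.8, 0.9]
opening: 0.0258
grip_force: 0.0
```

```bash
cat > rem.py <<'E'
from h import *
import sys
s=env.get_state(); R=np.array(s['orientation']); g=np.array([float(a) for a in sys.argv[1:4]])
X=np.array([np.cos(np.radians(12.6)),np.sin(np.radians(12.6)),0])
print(s['t'],np.round(s['ee_pos'],4),'shift',(R.T@(g-s['ee_pos'])).round(4),'turn',round(np.degrees(np.arctan2(-(R.T@X)[0],(R.T@X)[1])),1),s['opening'],np.round(s['wrist_force'],1))
E
python3 rem.py .515 -.153 .231
```

```text
0.5167 [0.2558 0.3403 0.231 ] shift [-5.498e-01 -9.070e-02  1.000e-04] turn 24.5 0.025777230450198658 [0.  0.8 0.9]
```

>>> servo_tool(steps=[[[-0.55,-0.09,0],[0,0,24.5],1],[[-0.55,-0.09,0],[0,0,24.5],1],[[-0.55,-0.09,0],[0,0,24.5],1],[[-0.55,-0.09,0],[0,0,24.5],1],[[-0.55,-0.09,0],[0,0,24.5],1]])

```text
t: 0.93
ee_pos: [0.354, 0.1564, 0.2314]
orientation: [[-0.22, 0.976, 0.0], [0.976, 0.22, 0.0], [0.0, 0.0, -1.0]]
wrist_force: [1.7, 0.0, 0.9]
opening: 0.0003
grip_force: 0.0
```

```bash
python3 rem.py .515 -.153 .231
```

```text
0.9333 [0.354  0.1564 0.2314] shift [-0.3372  0.089   0.0004] turn 0.1 0.00032284276409898027 [1.7 0.  0.9]
```

>>> servo_tool(steps=[[[-0.337,0.089,0],[0,0,0],1],[[-0.337,0.089,0],[0,0,0],1],[[-0.337,0.089,0],[0,0,0],1],[[-0.337,0.089,0],[0,0,0],1],[[-0.337,0.089,0],[0,0,0],1]])

```text
t: 1.35
ee_pos: [0.451, -0.0283, 0.2312]
orientation: [[-0.223, 0.975, 0.0], [0.975, 0.223, 0.0], [0.0, 0.0, -1.0]]
wrist_force: [0.8, 1.4, -0.3]
opening: 0.0
grip_force: 0.0
```

```bash
python3 rem.py .515 -.153 .231
```

```text
1.35 [ 0.451  -0.0283  0.2312] shift [-0.1358  0.0345  0.0002] turn 0.3 3.394238379247183e-05 [ 0.8  1.4 -0.3]
```

>>> servo_tool(steps=[[[-0.136,0.034,0],[0,0,0],1],[[-0.136,0.034,0],[0,0,0],1],[[-0.136,0.034,0],[0,0,0],1],[[-0.136,0.034,0],[0,0,0],1],[[-0.136,0.034,0.03],[0,0,0],1]])

```text
t: 1.77
ee_pos: [0.5167, -0.1548, 0.2047]
orientation: [[-0.22, 0.975, 0.007], [0.975, 0.22, -0.003], [-0.004, 0.006, -1.0]]
wrist_force: [1.2, -1.0, 0.1]
opening: -0.0
grip_force: 0.0
```

>>> servo_tool(steps=[[[0,0,0.03],[0,0,0],1],[[0,0,0.06],[0,0,0],1],[[0,0,0.09],[0,0,0],1],[[0,0,0.121],[0,0,0],1],[[0,0,0.121],[0,0,0],1]])

```text
t: 2.18
ee_pos: [0.5113, -0.1501, 0.0748]
orientation: [[-0.223, 0.975, -0.009], [0.975, 0.223, 0.003], [0.005, -0.008, -1.0]]
wrist_force: [-1.0, -0.5, -0.1]
opening: -0.0001
grip_force: 0.0
```

```bash
python3 rem.py .596 -.135 .08; python3 -c "
from h import *
p,_=snap('scene','s1'); cv2.imwrite('pics/s1c.png',cv2.convertScaleAbs(cv2.resize(p[130:350,100:400],None,fx=2.5,fy=2.5),alpha=1.5))"
```

```text
2.1833 [ 0.5113 -0.1501  0.0748] shift [-0.0042  0.0858 -0.0059] turn 0.3 -0.0001071725278191174 [-1.  -0.5 -0.1]
```

View pics/s1c.png

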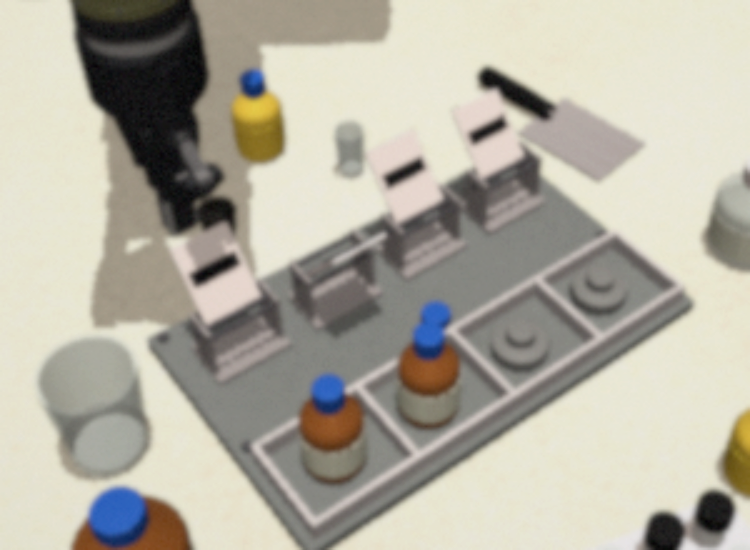

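The scene crop shows the closed fingertips at (178,215), just on the robot's side of the wrong tag at (215,265), with a clear path ahead. I'll push along tool +y.

>>> servo_tool(steps=[[[-0.002,0.018,-0.002],[0,0,0],1],[[-0.002,0.036,-0.002],[0,0,0],1],[[-0.002,0.052,-0.002],[0,0,0],1],[[-0.002,0.068,-0.002],[0,0,0],1],[[-0.002,0.084,-0.002],[0,0,0],1]])

```text
t: 2.65
ee_pos: [0.5981, -0.1342, 0.085]
orientation: [[-0.224, 0.975, 0.003], [0.975, 0.224, -0.001], [-0.001, 0.002, -1.0]]
wrist_force: [0.6, 0.5, 0.1]
opening: -0.0002
grip_force: 0.0
```

>>> servo_tool(steps=[[[0,0.004,0],[0,0,0],1],[[0,0,-0.005],[0,0,0],1],[[0,-0.03,-0.03],[0,0,0],1],[[0,-0.06,-0.06],[0,0,0],1],[[0,-0.09,-0.09],[0,0,0],1]])

```text
t: 3.07
ee_pos: [0.5073, -0.1542, 0.1726]
orientation: [[-0.224, 0.975, -0.001], [0.975, 0.224, 0.0], [0.0, -0.001, -1.0]]
wrist_force: [-0.1, -0.3, 1.8]
opening: -0.0001
grip_force: 0.0
```

>>> servo_tool(steps=[[[0,-0.03,-0.03],[0,0,0],1],[[0,-0.06,-0.06],[0,0,0],1],[[0,-0.09,-0.06],[0,0,0],1],[[0,-0.12,-0.06],[0,0,0],1],[[0,-0.12,-0.06],[0,0,0],1]])

```text
t: 3.48
ee_pos: [0.3886, -0.1814, 0.2327]
orientation: [[-0.222, 0.975, 0.001], [0.975, 0.222, -0.001], [-0.002, 0.001, -1.0]]
wrist_force: [-0.2, 0.3, -0.5]
opening: -0.0004
grip_force: 0.0
```

```bash
python3 -c "
from h import *
p,_=snap('scene','s2'); q,_=snap('top','t2')
a=cv2.resize(p[130:350,100:400],(400,293)); b=cv2.resize(q[130:290,190:380],(400,337)); b=b[:293]
cv2.imwrite('pics/f.png',cv2.convertScaleAbs(np.hstack([a,b]),alpha=1.5))
W=pts('top',_)
print(W[195:230:3,346].round(3))"
```

```text
[[ 0.607 -0.133  0.083]
 [ 0.602 -0.134  0.076]
 [ 0.596 -0.134  0.07 ]
 [ 0.591 -0.136  0.059]
 [ 0.585 -0.136  0.055]
 [ 0.585 -0.142  0.015]
 [ 0.573 -0.136  0.049]
 [ 0.57  -0.141  0.018]
 [ 0.564 -0.141  0.016]
 [ 0.557 -0.141  0.012]
 [ 0.551 -0.141  0.01 ]
 [ 0.544 -0.141  0.013]]
```

View pics/f.png

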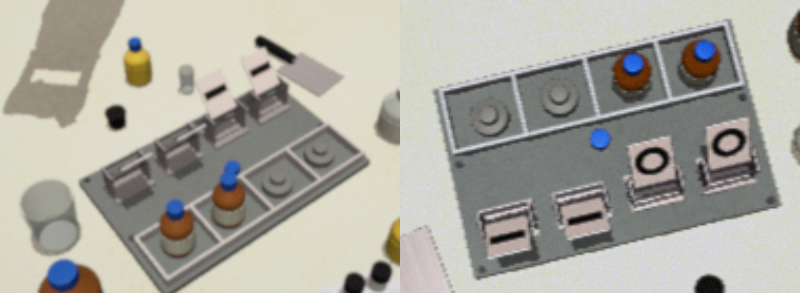

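The fourth tag now lies ring up at (728,143), beside the third at (652,160). Both blank bays still show the bar at (507,238) and (583,218), and nothing else has moved.

```bash
python3 -c "
from bench import env
print(env.sign_off())"
```

```text
the job is handed in; nothing more can be done
None
```

The job is handed in: only the rightmost tag was wrong, so I pushed that one over, and the final pictures show ring up at both bottle bays, bar up at both blank bays, and nothing else moved.

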